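Load the label roll into the jar-label dispenser

ROBOT

A 6-joint arm with a two-finger parallel gripper is mounted at the origin on the work surface. World frame = base frame: x ahead of the robot, y to its left, z up, the work surface at z = 0. Lengths are in m, angles in rad, forces in N, time in s.
With the tool pointing down it reaches from about 0.25 to 0.775 m from the base axis. Payload 8.9 kg.
Tool frame: the origin (TCP) lies where the fingers leave the gripper's body, on its centre line; the fingertips stand 73 mm ahead of it and the grasp point (between the pads) lies 54 mm ahead of it; z points along the fingers, y is the line along which they close (so a half turn about z gives the same grasp; the last joint's range is limited). The gripper opens to 85 mm and grips with 20 to 120 N. Pads are 22 mm wide; open, the fingers measure 114 mm over their backs; the gripper's body (76 mm by 85 mm) begins 54 mm behind the grasp point. The pads swing forward as they close: fully open they stand 13 mm farther back than shut.
Start: joints at [1.14, 0.291, -0.153, 1.127, 0, 1.431], TCP at [0.151, 0.503, 0.304] pointing down, gripper open.
Joint ranges: [-2.52, 2.52], [-0.91, 1.74], [-1.3, 1.37], [-1.96, 2.02], [-1.52, 1.47], [-3.14, 3.14]. Speed limits (rad/s): [2.22, 2.22, 2.79, 3.14, 3.14, 3.14].

INTERFACE

Orientations are given as a unit quaternion [w, x, y, z].
In Python, from rig import state, grab_frame, job_done, look_for gives the robot as it stands.
- The arm moves only by the tool step_arm, never from a script. Its argument "deltas" is a list of rows, each an object with "translation": the shift along the world's x, y, z in cm, a list of three; "rotation": the turn, a rotation vector about the world's x, y, z in degrees, a list of three. A call has 1 to 12 rows; each row is the pose to reach, as a shift and turn from the pose commanded when the call began; what a row does not reach only later rows make up. A row lasts 1/8 s, in which the tool goes at most 62.5 mm and 10.7 degrees, less where a joint would pass 70% of its speed; a pose out of reach is approached as far as the arm can. A call with a gripper value outside its range is refused whole. "hand" is the finger opening in cm, from 0 to 8.54, set as the call begins (left out, the last holds). The fingers move at their own pace and stop on an object; "squeeze" is the grip in N (left out, the last holds). Time passes only in rows, so rows that repeat a pose let the fingers close. It gives the time, the measured TCP pose, the force, the opening and the grip force at its end, in the units of the state.
- state(): the state, without advancing time (a new reading comes with each control period).
- grab_frame(name): name is "scene" or "top"; returns a dict with "pixels" (400x640x3 uint8, blue, green, red), "depth" (400x640 float32, m along the optical axis (not along the pixel's ray), 0 where there is no reading), "fov_y" (degrees; the focal length in pixels is half the picture's height over the tangent of half this angle, whatever the lens; pixels are square), "cx", "cy" (the principal point, pixels), "D" ([k1, k2, p1, p2, k3] as OpenCV has them; the pictures are not rectified), "T" (4x4, takes a point from camera to world coordinates). Camera axes: x right, y up, looking along -z (the intrinsics and any distortion apply to the point x, -y, -z); pixel columns grow to the right and rows downward; lengths in m; the calibration is good to about 2 mm. A picture is of the moment at which its call begins.
- job_done(): hands the job in; it is judged then, once.
Trained networks look in a picture, given as the dict that the camera call returned (one of the last four; its "shot" number tells which), for a name from the list of things; names that differ only in an ending like _2 or _b are one class to them, and where a whole thing is asked for, a point or a joint stands for the part that bears it (a point fixed in the world has none). Each returns a list of dicts, best first, with "score" (0 to 1); they miss things now and then, are a little off and sometimes report something else, mostly with a low value. They report only what shows in the picture. A call takes as long as a camera call. They do not tell look-alikes from the thing itself.
- look_for(picture, target): "at" ([row, column] in pixels, amid what is visible of it).
The state is a dict: "time": time; "joint_pos": joint angles; "dq": joint speeds; "joint_efforts": joint torques, N m; "position": TCP position; "tool_rot": TCP orientation; "wrist_force": force on the tool from outside, world axes, zero at the start; "wrist_torque": the same for the moment, N m; "grip_width": opening from 0.0 (shut) to 1.0 (fully open); "grip_force": force on a finger pad.
Only numpy, scipy, OpenCV 4.12 (cv2) and the standard library are available. Lean on these libraries where they do the work, as an engineer would, in place of code of your own. Each camera call takes 0.05 s, during which the arm holds its last target. There are 200 camera calls.

TASK

The small metal label dispenser on the counter is empty. Take the narrow label roll on its short spring-loaded spindle, squeeze its two square flanges together to shorten it, lower it between the dispenser's two end cups and let it go, so that the pins at both ends spring right out against the bottoms of the cups and hold it there. Leave the wide roll where it lies.

Things in the scene. Friction and masses are not known exactly. Their poses are not given: they have to be found in the camera images.
- label_roll: Narrow white paper roll (56 mm dia) on a steel spindle, 160 g. Two square grey flanges 64 x 64 mm, outer faces at x = -35 and +35 mm when free; outside each a pin 12 mm dia, 42 mm long (154 mm over tips). Origin: mid-axis when free, 32 mm above the counter; x along the level spindle. Grasp the flanges' outer faces from above, fingertips above the pins: flange tops are 32 mm, pin tops 6 mm above the axis.
- plunger (a joint): Squeeze of the spindle's spring, m: 0 free, 0.036 at the stop (34 mm over the flanges, 118 mm over the tips). The +x flange and pin slide this far towards -x; the origin stays with the -x end, so the spindle's middle is at x = -half this value. Spring 3 N free, 7.3 N at the stop: gripping with 15 to 20 N squeezes it fully and carries it.
- dispenser: Empty fixed metal stand: base 64 x 190 mm, 8 mm thick, an upright at each end (tops 110 mm up), each with a round cup facing the other. Origin: base underside centre, on the counter, z up. The cups' line is along y, 80 mm up; mouths at y = +-69 mm, floors at +-75 mm; cups 44 mm inside, 52 mm outside dia. Loaded, the spring (still squeezed 4 mm) holds the pins on the floors. Either way round.
- wide_roll: Bystander, leave alone: a wider paper roll (92 mm) on a rigid spindle with the same square flanges, 100 mm over the flanges, 184 mm over the pin tips, too long for the dispenser. Origin: middle of its axis, 32 mm above the counter; x along the spindle.
Not all that is in view belongs to the job. Leave any blue, pink or turquoise look-alike of the label_roll alone.

How it is judged:
By the outcome, as a careful person would: the job done as asked, in the order asked, and still so for the second after the job is handed in, with the robot touching nothing.
It also fails if it takes over 43 s, if anything falls off the work surface, if the arm or the gripper's body presses on something with over 40 N, if the wrist force passes 120 N, or if a joint passes its speed limit or range.

## Working session

There is one attempt and no reset: what is moved stays moved. The work goes in short steps, Python scripts to look and compute and a tool call to move; the robot and the scene stay as the last step left them, time stands still between calls to the robot, and variables do not carry over. Pictures are saved under pics/ and viewed, at most 13 in all, crops included, and the job is handed in when it is done.

Besides the shell and the picture viewer there is one more tool, called as name(argument=value, ...) on one line, values as JSON. step_arm: Moves the arm, as the interface text tells. Its arguments: {"type":"object","properties":{"deltas":{"type":"array","items":{"type":"object","properties":{"translation":{"type":"array","items":{"type":"number"}},"rotation":{"type":"array","items":{"type":"number"}}}}},"hand":{"type":"number"},"squeeze":{"type":"number"}},"required":["deltas"]}

```bash
ls; mkdir -p pics; cat > h.py <<'E'
import numpy as np,cv2
from rig import *
def K(f):
    h=f["pixels"].shape[0]; fl=h/2/np.tan(np.radians(f["fov_y"])/2)
    return np.array([[fl,0,f["cx"]],[0,fl,f["cy"]],[0,0,1.]])
def cloud(f):
    h,w=f["depth"].shape
    u,v=np.meshgrid(np.arange(w),np.arange(h))
    p=cv2.undistortPoints(np.stack([u,v],-1).reshape(-1,1,2).astype(np.float64),K(f),np.array(f["D"],float)).reshape(h,w,2)
    d=f["depth"]; T=np.array(f["T"])
    c=np.stack([p[...,0]*d,-p[...,1]*d,-d],-1)
    W=c@T[:3,:3].T+T[:3,3]; W[d==0]=np.nan
    return W
E
python3 - <<'E'
from h import *
fs={}
for n in("scene","top"):
    f=grab_frame(n);cv2.imwrite(f"pics/{n}0.png",f["pixels"]);W=cloud(f)
    np.save(n+"0.npy",W)
    print(n,f["D"],f["fov_y"],np.array(f["T"]).round(2).tolist())
    for t in("label_roll","dispenser","wide_roll"):
        for r in look_for(f,t)[:4]:
            i,j=map(int,r["at"]);print(t,r["score"],i,j,W[i,j].round(3))
print(state())
E
```

```text
pics
scene [-0.05988832  0.          0.          0.          0.        ] 45.03982319158531 [[0.66, -0.53, 0.53, 1.07], [0.75, 0.48, -0.46, -0.43], [-0.0, 0.7, 0.71, 0.81], [0.0, 0.0, 0.0, 1.0]]
label_roll 0.82 117 376 [0.398 0.39  0.052]
label_roll 0.75 148 447 [0.59  0.451 0.031]
label_roll 0.74 167 388 [0.558 0.26  0.058]
label_roll 0.65 158 320 [0.431 0.16  0.063]
dispenser 0.59 301 179 [ 0.515 -0.286  0.007]
wide_roll 0.67 207 296 [0.512 0.016 0.058]
top [-0.01712399  0.          0.          0.          0.        ] 45.35569171466332 [[-0.09, 0.97, -0.22, 0.22], [-1.0, -0.09, 0.02, 0.08], [-0.0, 0.22, 0.97, 1.33], [0.0, 0.0, 0.0, 1.0]]
label_roll 0.84 232 284 [0.418 0.197 0.005]
label_roll 0.75 193 250 [0.531 0.281 0.036]
label_roll 0.66 246 204 [0.395 0.412 0.042]
label_roll 0.59 180 189 [0.583 0.448 0.04 ]
dispenser 0.81 181 454 [ 0.517 -0.295  0.013]
wide_roll 0.84 198 342 [0.488 0.028 0.058]
{'time': 0.4, 'joint_pos': array([ 1.13969421e+00,  2.90794599e-01, -1.53503588e-01,  1.12669673e+00,
       -4.56982907e-05,  1.43146860e+00]), 'dq': array([ 0.00047386, -0.00030495,  0.00126484,  0.0016767 ,  0.00071113,
        0.00106352]), 'joint_efforts': array([-9.92580390e-04, -5.36538792e+01,  3.31305099e+01,  5.39968707e-03,
       -2.08672554e-04, -2.03098168e-06]), 'position': array([0.15101751, 0.5027583 , 0.30381721]), 'tool_rot': array([-6.01210390e-06,  1.45370258e-01,  9.89377318e-01, -1.01713077e-04]), 'wrist_force': array([-0.02701798,  0.16061677,  0.25286677]), 'wrist_torque': array([ 0.01196067, -0.02347658,  0.00184567]), 'grip_force': 0.0, 'grip_width': 0.9993529423866153}
```

View pics/top0.png

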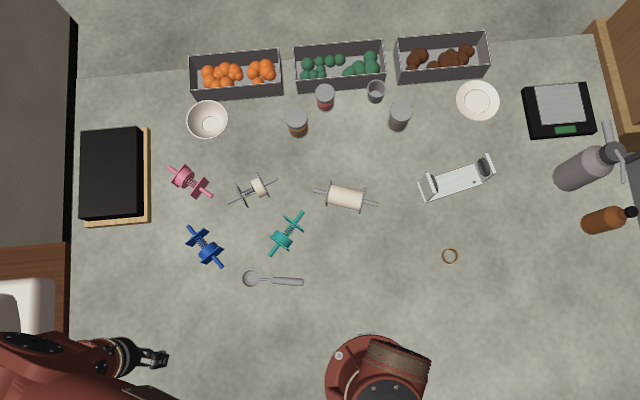

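View pics/scene0.png

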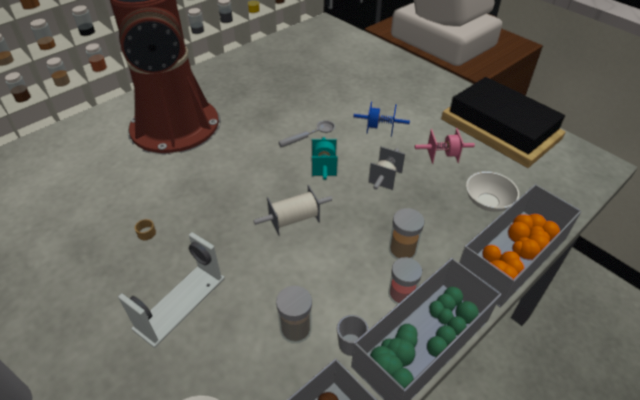

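Top view: the white label_roll sits at about (190,253) with its axis running from (205,230) to (178,277). The wide roll is at (197,345) and the dispenser at (180,456). The pink, blue and turquoise look-alikes are nearby. Next I'll measure the axes.

```bash
python3 - <<'E'
from h import *
for n in("top","scene"):
    W=np.load(n+"0.npy");print(n, "table z", np.nanmedian(W[...,2]))
    P=W.reshape(-1,3);P=P[~np.isnan(P).any(1)]
    for nm,c,r,z0,z1 in(("roll",(.535,.275),.085,.012,.075),("roll-axis",(.535,.275),.1,.025,.04),("disp",(.52,-.29),.13,.004,.125),("disp-hi",(.52,-.29),.13,.06,.125)):
        q=P[(np.hypot(P[:,0]-c[0],P[:,1]-c[1])<r)&(P[:,2]>z0)&(P[:,2]<z1)]
        if len(q)<5: print(nm,len(q));continue
        (cc,sz,a)=cv2.minAreaRect(q[:,:2].astype(np.float32)*1000)
        m=q[:,:2].mean(0);e=np.linalg.svd(q[:,:2]-m,full_matrices=False)[2][0]
        print(nm,len(q),"rect",np.round(cc,1),np.round(sz,1),round(a,1),"pca",m.round(4),np.degrees(np.arctan2(e[1],e[0])).round(1),"zmax",q[:,2].max().round(3))
a=cv2.imread("pics/top0.png")[160:225,210:300];b=cv2.imread("pics/top0.png")[140:210,410:505]
c=cv2.imread("pics/scene0.png")[130:205,355:425]
R=lambda i:cv2.resize(i,(400,290),interpolation=cv2.INTER_CUBIC)
cv2.imwrite("pics/c1.png",np.vstack([np.hstack([R(a),R(b)]),np.hstack([R(c),R(a)])]))
E
```

```text
top table z 0.000542752021247983
roll 492 rect [539.2 274.2] [ 65.  153.3] 21.9 pca [0.5379 0.2692] -69.3 zmax 0.072
roll-axis 193 rect [536.1 273.1] [ 61.4 153.3] 19.1 pca [0.5355 0.2753] 110.3 zmax 0.04
disp 2274 rect [ 521.6 -285.5] [253.6 249.8] 3.2 pca [ 0.5163 -0.2924] -75.6 zmax 0.119
disp-hi 552 rect [ 516.1 -287.2] [ 60.5 182.1] 12.9 pca [ 0.5152 -0.2903] -76.9 zmax 0.119
scene table z 0.0017249596900474895
roll 991 rect [541.1 273.3] [ 64.9 152.4] 22.2 pca [0.5448 0.2695] 110.4 zmax 0.068
roll-axis 296 rect [541.7 273.5] [ 63.2 152.4] 22.4 pca [0.5474 0.2629] -69.1 zmax 0.04
disp 4330 rect [ 517.4 -294. ] [249.3 246.5] 34.7 pca [ 0.5235 -0.2882] -75.6 zmax 0.115
disp-hi 1234 rect [ 516.9 -286.9] [ 62.2 181.2] 12.6 pca [ 0.5238 -0.2892] 103.6 zmax 0.115
```

View pics/c1.png

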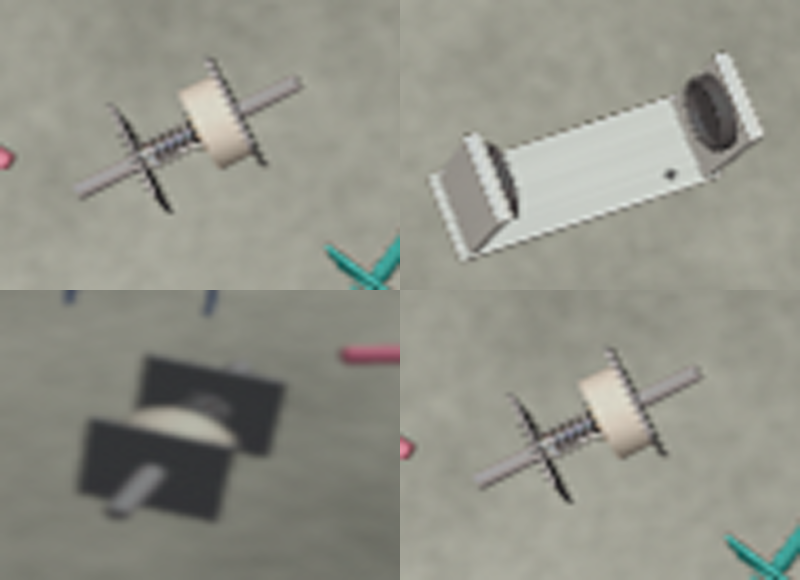

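The roll is at about (0.540, 0.2735) with its axis at 111.5°, paper on the -y side. The dispenser is at (0.5165, -0.287) with its axis at 102.8°. I'll hover over the roll first.

step_arm(deltas=[{"translation": [4,-2.3,-1],"rotation": [0,0,4]},{"translation": [8.6,-5,-2],"rotation": [0,0,9]},{"translation": [13.6,-8,-3],"rotation": [0,0,14]},{"translation": [18.6,-11,-4],"rotation": [0,0,19]},{"translation": [23.6,-14,-5],"rotation": [0,0,24]},{"translation": [28.6,-17,-6],"rotation": [0,0,29]},{"translation": [33,-19.5,-7.5],"rotation": [0,0,33]},{"translation": [36.5,-21.5,-9],"rotation": [0,0,36]},{"translation": [38.9,-22.95,-11],"rotation": [0,0,38.2]},{"translation": [38.9,-22.95,-12],"rotation": [0,0,38.2]},{"translation": [38.9,-22.95,-12],"rotation": [0,0,38.2]},{"translation": [38.9,-22.95,-12],"rotation": [0,0,38.2]}], hand=8.54, squeeze=20)

```text
time: 1.9
position: [0.5395, 0.2741, 0.1846]
tool_rot: [0.0, -0.187, 0.982, 0.0]
wrist_force: [0.3, -0.1, -0.8]
grip_width: 0.999
grip_force: 0.0
```

```bash
python3 - <<'E'
from h import *
s=state();print(s["time"],s["position"],s["tool_rot"],s["joint_pos"])
f=grab_frame("scene");a=f["pixels"][60:220,300:470]
g=grab_frame("top");b=g["pixels"][120:240,190:310]
cv2.imwrite("pics/c2.png",np.hstack([cv2.resize(x,(400,400),interpolation=cv2.INTER_CUBIC) for x in(a,b)]))
E
```

```text
1.9 [0.53949188 0.27406111 0.18464384] [ 2.86303912e-04 -1.86738055e-01  9.82409691e-01  1.27698683e-04] [ 3.49192141e-01  5.26249713e-01 -1.16783028e-01  9.27157386e-01
  1.60089321e-04 -2.64893105e-02]
```

View pics/c2.png

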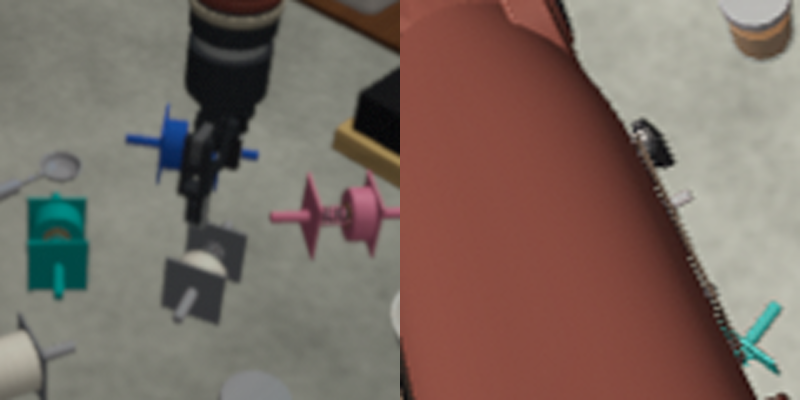

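The gripper is centred over the grey-flanged roll (left half, flanges at about (215,265)). I'll descend and squeeze.

step_arm(deltas=[{"translation": [0,0,-2],"rotation": [0,0,0]},{"translation": [0,0,-4],"rotation": [0,0,0]},{"translation": [0,0,-5.5],"rotation": [0,0,0]},{"translation": [0,0,-6.7],"rotation": [0,0,0]},{"translation": [0,0,-6.7],"rotation": [0,0,0]},{"translation": [0,0,-6.7],"rotation": [0,0,0]}])

```text
time: 2.75
position: [0.5404, 0.2735, 0.1174]
tool_rot: [0.0, -0.186, 0.982, 0.0]
wrist_force: [-0.4, 0.7, -0.5]
grip_width: 0.997
grip_force: 0.0
```

```bash
python3 - <<'E'
from h import *
s=state();print(s["time"],s["position"],s["wrist_force"])
f=grab_frame("scene");a=f["pixels"][110:220,340:450]
cv2.imwrite("pics/c3.png",cv2.resize(a,(500,500),interpolation=cv2.INTER_CUBIC))
E
```

```text
2.75 [0.54036239 0.27345196 0.11744907] [-0.41905959  0.71756459 -0.47803849]
```

View pics/c3.png

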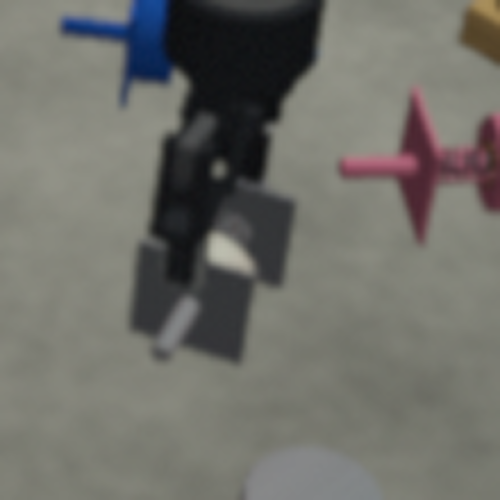

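The near finger stands just outside the near flange (182,280), above the pin and about 3 mm off-centre. I'll nudge it over and close.

step_arm(deltas=[{"translation": [0.2,0.1,-0.1],"rotation": [0,0,0]},{"translation": [0.2,0.1,-0.1],"rotation": [0,0,0]},{"translation": [0.2,0.1,-0.1],"rotation": [0,0,0]},{"translation": [0.2,0.1,-0.1],"rotation": [0,0,0]},{"translation": [0.2,0.1,-0.1],"rotation": [0,0,0]},{"translation": [0.2,0.1,-0.1],"rotation": [0,0,0]},{"translation": [0.2,0.1,-0.1],"rotation": [0,0,0]},{"translation": [0.2,0.1,-0.1],"rotation": [0,0,0]}], hand=2.5, squeeze=22)

```text
time: 3.8
position: [0.5439, 0.275, 0.1183]
tool_rot: [0.002, -0.186, 0.982, 0.0]
wrist_force: [-0.5, -0.4, 16.3]
grip_width: 0.391
grip_force: 24.2
```

```bash
python3 - <<'E'
from h import *
s=state();print(s["time"],s["position"],s["wrist_force"],s["grip_width"]*85.4,s["grip_force"])
f=grab_frame("scene");a=f["pixels"][110:220,340:450]
cv2.imwrite("pics/c4.png",cv2.resize(a,(500,500),interpolation=cv2.INTER_CUBIC))
E
```

```text
3.8 [0.54391817 0.27499435 0.11831857] [-0.50303258 -0.43014281 16.33743904] 33.420274024754846 24.152655601501465
```

View pics/c4.png

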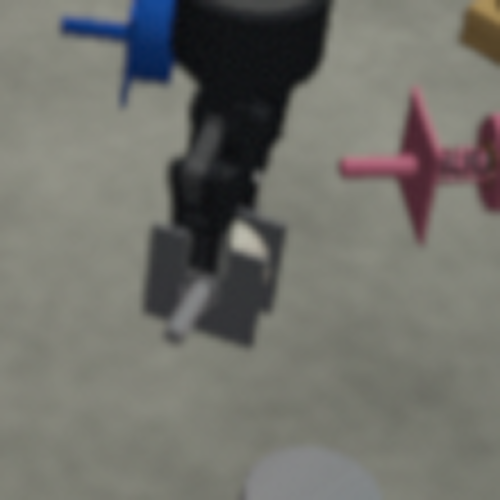

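Fully squeezed, with the pads 33.4 mm apart. Lifting now.

step_arm(deltas=[{"translation": [0,0,0.3],"rotation": [0,0,0]},{"translation": [0,0,1],"rotation": [0,0,0]},{"translation": [0,0,2.5],"rotation": [0,0,0]},{"translation": [0,0,4.5],"rotation": [0,0,0]},{"translation": [0,0,7],"rotation": [0,0,0]},{"translation": [0,0,10],"rotation": [0,0,0]},{"translation": [0,0,12.5],"rotation": [0,0,0]},{"translation": [0,0,14],"rotation": [0,0,0]},{"translation": [0,0,14],"rotation": [0,0,0]}])

```text
time: 4.97
position: [0.5425, 0.2745, 0.257]
tool_rot: [0.001, -0.186, 0.982, 0.0]
wrist_force: [0.7, 0.9, -2.7]
grip_width: 0.391
grip_force: 22.7
```

step_arm(deltas=[{"translation": [-0.1,-3,0],"rotation": [0,0,-0.5]},{"translation": [-0.3,-7,0],"rotation": [0,0,-1]},{"translation": [-0.5,-12,0],"rotation": [0,0,-2]},{"translation": [-0.8,-17,0],"rotation": [0,0,-3]},{"translation": [-1,-22,0],"rotation": [0,0,-4]},{"translation": [-1.2,-27,0],"rotation": [0,0,-4.5]},{"translation": [-1.4,-32,0],"rotation": [0,0,-5]},{"translation": [-1.7,-37,0],"rotation": [0,0,-6]},{"translation": [-2,-42,0],"rotation": [0,0,-7]},{"translation": [-2.2,-47,0],"rotation": [0,0,-8]},{"translation": [-2.4,-51,0],"rotation": [0,0,-8.5]},{"translation": [-2.5,-54,0],"rotation": [0,0,-8.7]}])

```text
time: 6.48
position: [0.5162, -0.2673, 0.2546]
tool_rot: [-0.001, -0.111, 0.994, 0.001]
wrist_force: [-0.2, -0.0, -0.7]
grip_width: 0.392
grip_force: 22.8
```

step_arm(deltas=[{"translation": [0,-1.5,0],"rotation": [0,0,0]},{"translation": [-0.05,-2.15,0],"rotation": [0,0,0]},{"translation": [-0.05,-2.15,0],"rotation": [0,0,0]},{"translation": [-0.05,-2.15,0],"rotation": [0,0,0]}])

```text
time: 6.98
position: [0.5166, -0.2862, 0.2559]
tool_rot: [-0.0, -0.112, 0.994, 0.0]
wrist_force: [-0.0, -0.1, -1.0]
grip_width: 0.391
grip_force: 22.7
```

```bash
python3 - <<'E'
from h import *
s=state();print(s["time"],s["position"],s["tool_rot"],s["wrist_force"],s["grip_width"]*85.4,s["grip_force"])
f=grab_frame("scene");np.save("s5.npy",cloud(f));np.save("s5d.npy",f["pixels"])
g=grab_frame("top");np.save("t5.npy",cloud(g))
a=f["pixels"][130:370,60:320]
cv2.imwrite("pics/c5.png",cv2.resize(a,(640,590),interpolation=cv2.INTER_CUBIC))
E
```

```text
6.975 [ 0.51663621 -0.28618951  0.25591938] [-3.93951729e-05 -1.11831044e-01  9.93727218e-01  1.80579165e-04] [-0.02178511 -0.05337003 -1.04427515] 33.39343216013564 22.74186283349991
```

View pics/c5.png

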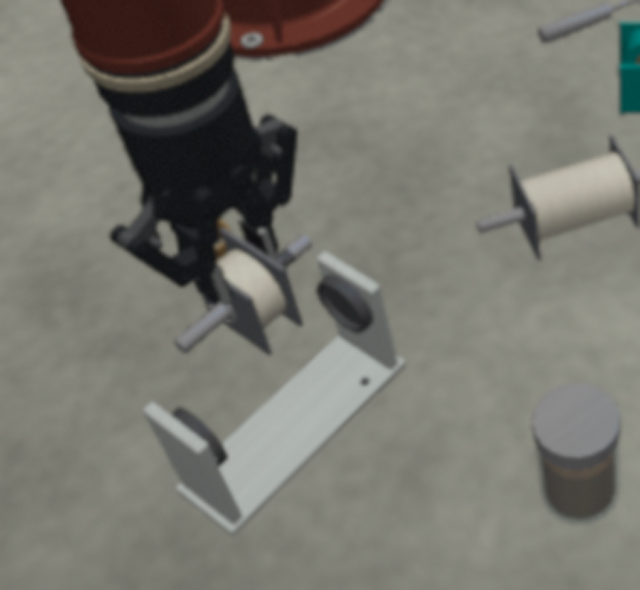

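The roll is held squeezed above the dispenser, level, with both pins visible. Next I'll measure the held pins and the uprights in the dispenser axes.

```bash
python3 - <<'E'
from h import *
c=np.array([.5166,-.2862]);a=np.radians(102.8);U=np.array([np.cos(a),np.sin(a)]);V=np.array([U[1],-U[0]])
for n in("s5","t5","scene0","top0"):
    P=np.load(n+".npy").reshape(-1,3);P=P[~np.isnan(P).any(1)]
    u=(P[:,:2]-c)@U*1000;v=(P[:,:2]-c)@V*1000;z=P[:,2]*1000
    def rep(nm,m):
        if m.sum()>4:
            print(n,nm,m.sum(),*[x+str(np.percentile(w[m],[2,10,50,90,98]).round(0)) for x,w in(("u",u),("v",v),("z",z))])
    if n in("s5","t5"):
        for s in(1,-1): rep("pin%+d"%s,(s*u>30)&(s*u<75)&(abs(v)<22)&(z>148)&(z<178)); 
        rep("pins", (abs(u)>30)&(abs(u)<75)&(abs(v)<22)&(z>140)&(z<200))
        rep("flg",(abs(u)<24)&(abs(v)<50)&(z>125)&(z<215))
    for s in(1,-1):
        rep("upr%+d"%s,(s*u>60)&(s*u<110)&(abs(v)<50)&(z>20)&(z<108))
        rep("top%+d"%s,(s*u>60)&(s*u<110)&(abs(v)<50)&(z>107)&(z<116))
E
```

```text
s5 pin+1 98 u[32. 35. 45. 56. 59.] v[-6. -4.  1.  4.  5.] z[169. 171. 175. 177. 178.]
s5 pin-1 133 u[-59. -57. -45. -33. -31.] v[-6. -4.  2.  4.  5.] z[169. 170. 174. 177. 178.]
s5 pins 241 u[-58. -55. -33.  53.  57.] v[-6. -4.  1.  4.  5.] z[169. 171. 175. 177. 178.]
s5 flg 1083 u[-22. -17.   1.  16.  20.] v[-28.  -9.  14.  28.  30.] z[144. 155. 190. 203. 212.]
s5 upr+1 648 u[69. 70. 79. 84. 88.] v[-26. -19.  11.  29.  30.] z[ 22.  30.  75. 105. 107.]
s5 top+1 176 u[70. 76. 83. 88. 89.] v[-29. -23.  -0.  25.  29.] z[107. 108. 111. 113. 114.]
s5 upr-1 643 u[-91. -91. -90. -73. -70.] v[-26. -17.  16.  30.  31.] z[ 22.  34.  80. 105. 107.]
s5 top-1 212 u[-91. -90. -86. -80. -73.] v[-28. -21.   2.  25.  29.] z[107. 108. 111. 113. 114.]
t5 pin+1 37 u[36. 42. 51. 57. 58.] v[-8. -6. -2.  3.  3.] z[168. 171. 174. 178. 178.]
t5 pins 38 u[37. 41. 51. 57. 58.] v[-8. -6. -2.  3.  3.] z[168. 171. 174. 178. 179.]
t5 flg 6 u[13. 13. 16. 17. 17.] v[24. 25. 27. 28. 29.] z[195. 196. 199. 200. 200.]
t5 upr+1 264 u[68. 72. 88. 89. 90.] v[-31. -27.  -3.  21.  27.] z[ 23.  33.  81. 106. 107.]
t5 top+1 88
[... 158 characters left out ...]
.  75. 105. 107.]
scene0 top+1 176 u[72. 78. 83. 88. 89.] v[-29. -23.   1.  25.  29.] z[107. 108. 111. 113. 114.]
scene0 upr-1 645 u[-91. -91. -90. -73. -70.] v[-25. -17.  15.  29.  30.] z[ 22.  32.  79. 105. 107.]
scene0 top-1 208 u[-91. -90. -86. -81. -73.] v[-28. -22.   2.  25.  29.] z[107. 108. 111. 113. 113.]
top0 upr+1 258 u[69. 71. 88. 89. 90.] v[-31. -27.  -4.  21.  27.] z[ 25.  34.  81. 105. 107.]
top0 top+1 88 u[69. 77. 84. 88. 89.] v[-30. -25.  -2.  22.  27.] z[107. 108. 110. 113. 114.]
top0 upr-1 268 u[-87. -83. -78. -72. -71.] v[-30. -27.  -5.  21.  27.] z[ 23.  32.  77. 105. 107.]
top0 top-1 102 u[-91. -90. -85. -76. -70.] v[-28. -22.   0.  21.  27.] z[107. 108. 110. 113. 115.]
```

The alignment is within 1 mm. I'll lower by 9.2 cm.

step_arm(deltas=[{"translation": [0,-0.1,-1.5],"rotation": [0,0,0]},{"translation": [0,-0.1,-3.5],"rotation": [0,0,0]},{"translation": [0,-0.1,-5],"rotation": [0,0,0]},{"translation": [0,-0.1,-6.3],"rotation": [0,0,0]},{"translation": [0,-0.1,-7.5],"rotation": [0,0,0]},{"translation": [0,-0.1,-8.5],"rotation": [0,0,0]},{"translation": [0,-0.1,-9.2],"rotation": [0,0,0]},{"translation": [0,-0.1,-9.2],"rotation": [0,0,0]},{"translation": [0,-0.1,-9.2],"rotation": [0,0,0]}])

```text
time: 8.2
position: [0.5167, -0.2883, 0.1643]
tool_rot: [0.0, -0.111, 0.994, -0.0]
wrist_force: [0.3, -0.2, -0.9]
grip_width: 0.391
grip_force: 22.7
```

```bash
python3 - <<'E'
from h import *
s=state();print(s["time"],s["position"],s["wrist_force"],s["grip_width"]*85.4,s["grip_force"])
f=grab_frame("scene")
a=f["pixels"][190:370,90:270]
cv2.imwrite("pics/c6.png",cv2.resize(a,(590,590),interpolation=cv2.INTER_CUBIC))
E
```

```text
8.2 [ 0.51674449 -0.28832829  0.16428535] [ 0.3198157  -0.15145511 -0.88610361] 33.40516147076253 22.737693786621094
```

View pics/c6.png

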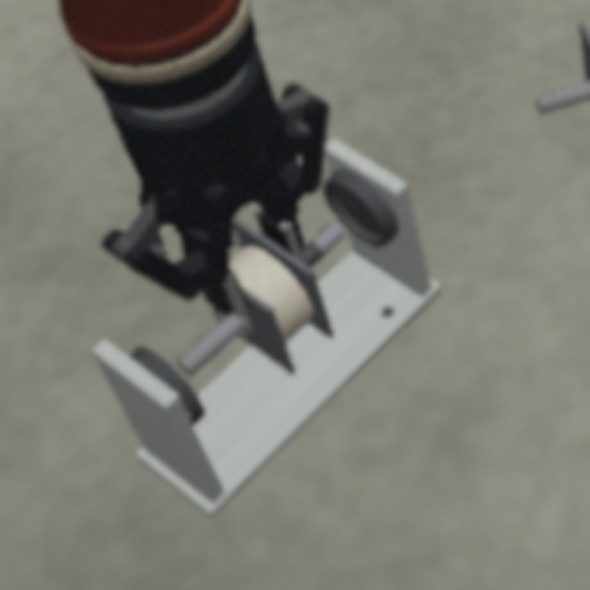

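Both pins face their cups: the left one ends at (185,362) and the right one at (340,232). I'll open slowly and lower a little to offset the backward swing of the pads.

step_arm(deltas=[{"translation": [0,0,-0.05],"rotation": [0,0,0]},{"translation": [0,0,-0.1],"rotation": [0,0,0]},{"translation": [0,0,-0.2],"rotation": [0,0,0]},{"translation": [0,0,-0.2],"rotation": [0,0,0]}], hand=4.6)

```text
time: 8.75
position: [0.5165, -0.2882, 0.1618]
tool_rot: [-0.0, -0.111, 0.994, 0.0]
wrist_force: [0.9, -0.6, -1.7]
grip_width: 0.541
grip_force: 5.8
```

step_arm(deltas=[{"translation": [0,0,-0.1],"rotation": [0,0,0]},{"translation": [0,0,-0.2],"rotation": [0,0,0]},{"translation": [0,0,-0.2],"rotation": [0,0,0]},{"translation": [0,0,-0.2],"rotation": [0,0,0]}], hand=5.8)

```text
time: 9.25
position: [0.5165, -0.2882, 0.1599]
tool_rot: [0.0, -0.111, 0.994, -0.0]
wrist_force: [0.4, -0.1, -1.4]
grip_width: 0.678
grip_force: 4.3
```

```bash
python3 - <<'E'
from h import *
s=state();print(s["time"],s["position"],s["wrist_force"],s["grip_width"]*85.4,s["grip_force"])
f=grab_frame("scene")
a=f["pixels"][190:370,90:270]
cv2.imwrite("pics/c7.png",cv2.resize(a,(590,590),interpolation=cv2.INTER_CUBIC))
E
```

```text
9.25 [ 0.51653061 -0.28822816  0.15991287] [ 0.36537652 -0.11679305 -1.39796923] 57.86393182454542 4.337625280022621
```

View pics/c7.png

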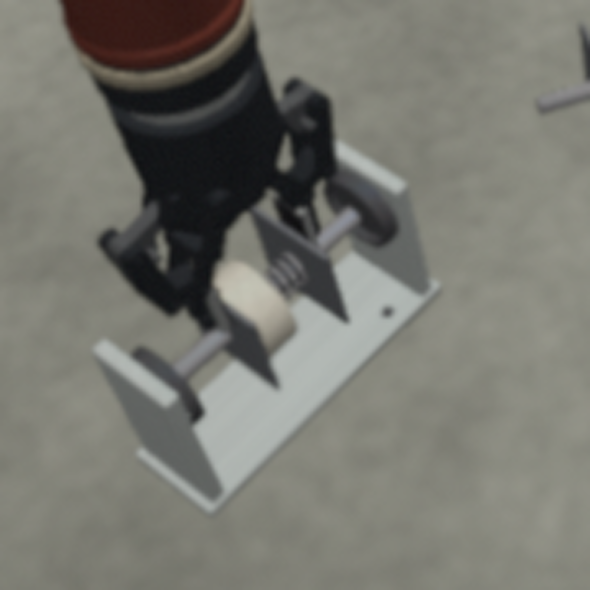

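The pins are entering the cups about centrally, at (180,370) and (352,217), and the roll is still carried. I'll finish opening.

step_arm(deltas=[{"translation": [0,0,-0.1],"rotation": [0,0,0]},{"translation": [0,0,-0.15],"rotation": [0,0,0]},{"translation": [0,0,-0.15],"rotation": [0,0,0]},{"translation": [0,0,-0.15],"rotation": [0,0,0]}], hand=6.5)

```text
time: 9.8
position: [0.5164, -0.2881, 0.1583]
tool_rot: [-0.0, -0.111, 0.994, 0.0]
wrist_force: [0.5, 1.2, -2.6]
grip_width: 0.763
grip_force: 3.0
```

step_arm(deltas=[{"translation": [0,0,0],"rotation": [0,0,0]},{"translation": [0,0,0],"rotation": [0,0,0]},{"translation": [0,0,0],"rotation": [0,0,0]},{"translation": [0,0,0],"rotation": [0,0,0]},{"translation": [0,0,0],"rotation": [0,0,0]}], hand=7.8)

```text
time: 10.42
position: [0.5166, -0.2882, 0.1584]
tool_rot: [0.0, -0.111, 0.994, -0.0]
wrist_force: [-0.1, -0.3, -0.6]
grip_width: 0.914
grip_force: 0.0
```

```bash
python3 - <<'E'
from h import *
s=state();print(s["time"],s["position"],s["wrist_force"],s["grip_width"]*85.4,s["grip_force"])
f=grab_frame("scene")
a=f["pixels"][190:370,90:270]
cv2.imwrite("pics/c8.png",cv2.resize(a,(590,590),interpolation=cv2.INTER_CUBIC))
E
```

```text
10.425 [ 0.51655045 -0.28823166  0.15843674] [-0.1434014  -0.26310706 -0.56923324] 78.0924801006502 0.0
```

View pics/c8.png

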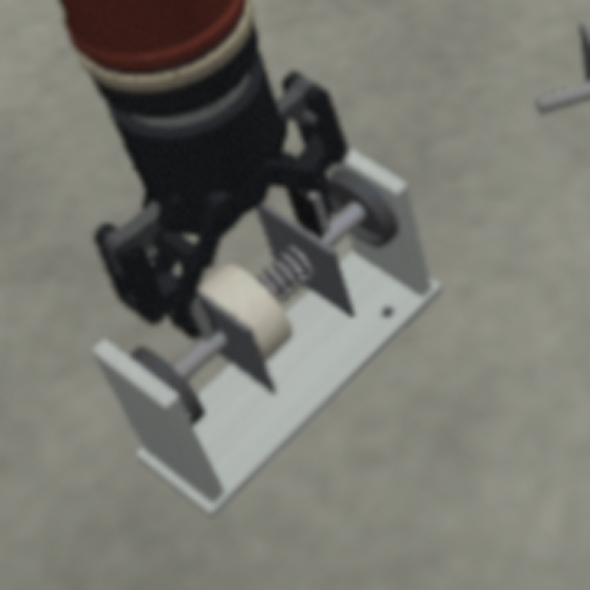

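Released: the roll hangs between the cups and the fingers are clear of the flanges. I'll retreat straight up.

step_arm(deltas=[{"translation": [0,0,0.5],"rotation": [0,0,0]},{"translation": [0,0,1.5],"rotation": [0,0,0]},{"translation": [0,0,3],"rotation": [0,0,0]},{"translation": [0,0,5],"rotation": [0,0,0]},{"translation": [0,0,8],"rotation": [0,0,0]},{"translation": [0,0,12],"rotation": [0,0,0]},{"translation": [-5,5,15],"rotation": [0,0,0]},{"translation": [-10,10,15],"rotation": [0,0,0]},{"translation": [-15,14,15],"rotation": [0,0,0]},{"translation": [-15,14,15],"rotation": [0,0,0]},{"translation": [-15,14,15],"rotation": [0,0,0]}])

```text
time: 11.85
position: [0.3659, -0.1475, 0.3098]
tool_rot: [0.001, -0.112, 0.994, -0.001]
wrist_force: [0.5, 0.4, -0.2]
grip_width: 0.915
grip_force: 0.0
```

```bash
python3 - <<'E'
from h import *
c=np.array([.5166,-.2872]);a=np.radians(102.8);U=np.array([np.cos(a),np.sin(a)]);V=np.array([U[1],-U[0]])
s=state();print(s["time"],s["position"],s["wrist_force"])
f=grab_frame("scene");P=cloud(f).reshape(-1,3)
u=(P[:,:2]-c)@U*1000;v=(P[:,:2]-c)@V*1000;z=P[:,2]*1000
for sg in(1,-1):
    m=(sg*u>36)&(sg*u<66)&(abs(v)<20)&(z>50)&(z<105)
    print("pin",sg,m.sum(),np.percentile(u[m],[5,95]),np.percentile(v[m],[5,50,95]).round(1),np.percentile(z[m],[5,50,95]).round(1))
m=(abs(u)<45)&(abs(v)<45)&(z>85)&(z<125);print("flange u",np.percentile(u[m],[1,99]))
a=f["pixels"][190:370,90:270]
cv2.imwrite("pics/c9.png",cv2.resize(a,(590,590),interpolation=cv2.INTER_CUBIC))
E
```

```text
11.85 [ 0.36587092 -0.14748021  0.30976487] [ 0.51676241  0.43160758 -0.24394892]
pin 1 71 [46.12810703 65.11898575] [-5.5  0.7  4.4] [78.4 83.9 87.2]
pin -1 105 [-61.23172259 -36.90051215] [-5.4  1.1  4.3] [77.7 82.8 85.8]
flange u [-33.36009039  32.54386884]
```

View pics/c9.png

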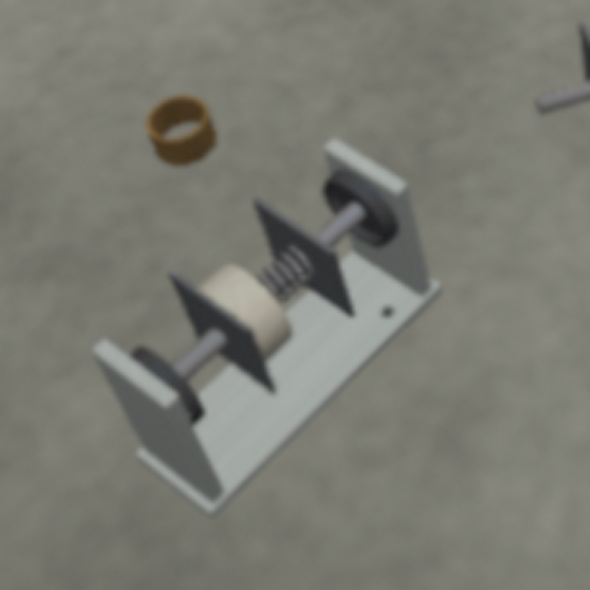

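The roll sits level and centred. The flanges are at ±33 mm, which is the loaded length, and both pins are in the cups at z ≈ 80 mm. Handing in.

```bash
python3 -c "
from rig import *
print(job_done())"
```

```text
the job is handed in; nothing more can be done
None
```

The narrow label roll is in the dispenser, held by its spring with both pins in the cups, and the job was handed in at about 12 s; I did not touch the wide roll or the look-alikes.

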